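Put the trimmer case and comb away in the slide-cover organiser

ROBOT

A 6-joint arm with a two-finger parallel gripper is mounted at the origin on the work surface. World frame = base frame: x ahead of the robot, y to its left, z up, the work surface at z = 0. Lengths are in mm, angles in rad, forces in N, time in s.
With the tool pointing down it reaches from about 275 to 1000 mm from the base axis. Payload 8.4 kg.
Tool frame: the origin (TCP) lies between the finger pads; the fingertips stand 17 mm ahead of it and the grasp point (between the pads) lies 2 mm behind it; z points along the fingers, y is the line along which they close (so a half turn about z gives the same grasp; the last joint's range is limited). The gripper opens to 85 mm and grips with 20 to 120 N. Pads are 22 mm wide; open, the fingers measure 114 mm over their backs; the gripper's body (76 mm by 85 mm) begins 54 mm behind the grasp point. The pads swing forward as they close: fully open they stand 13 mm farther back than shut.
Start: joints at [-1.16, 0.353, 1.633, -0, 1.155, -0.002], TCP at [250.734, -572.504, 248.281] pointing down, gripper open.
Joint ranges: [-2.63, 2.63], [-0.92, 2.1], [0.06, 2.66], [-1.3, 4.44], [0, 2.69], [-3.02, 3.02]. Speed limits (rad/s): [2.22, 2.22, 2.79, 3.14, 3.14, 3.14].

INTERFACE

Orientations are given as [roll, pitch, yaw] about the fixed x, y, z axes, in that order (R = Rz(yaw) Ry(pitch) Rx(roll)).
In Python, from rig import sense, grab_frame, sign_off gives the robot as it stands. The module is installed in compiled form; this text tells all that it offers.
- The arm moves only by the tool send_rows, never from a script. Its argument "moves" is a list that holds one entry, the list of rows, each a list of 7 numbers: the shift along the world's x, y, z in m, then the turn, a rotation vector about the world's x, y, z in rad, then the opening, from -1 (shut) to 1 (fully open). In form: [[[dx, dy, dz, rx, ry, rz, jaw], ...]]. A call has 1 to 10 rows; each row shifts and turns the commanded pose from where the row before left it; what a row does not reach is not made up. A row lasts 1/10 s, in which the tool goes at most 50 mm and 8.59 degrees, less where a joint would pass 70% of its speed; a pose out of reach is approached as far as the arm can. A call with a gripper value outside its range is refused whole. The fingers move at their own pace and stop on an object; "grip_force" is the grip in N (left out, the last holds). Time passes only in rows, so rows that do not move let the fingers close. It gives the time, the measured TCP pose, the force, the opening and the grip force at its end, in the units of the state.
- sense(): the state, without advancing time (a new reading comes with each control period).
- grab_frame(name): name is "scene" or "top" or "wrist"; returns a dict with "img" (384x512x3 uint8, red, green, blue), "mtx" (3x3 intrinsics, pixels), "dist" ([k1, k2, p1, p2, k3] as OpenCV has them; the pictures are not rectified), "rvec" (rotation vector, rad) and "tvec" (3), from world to camera coordinates, as OpenCV has them; the wrist camera has in their place "T_tool_cam" (4x4, takes a point from camera to tool coordinates, whose origin is the TCP and whose axes are the flange's). Camera axes: x right, y down, z forward; pixel columns grow to the right and rows downward; lengths in mm; the calibration is good to about 2 mm. A picture is of the moment at which its call begins: read the wrist's pose just before it. There is no depth.
- sign_off(): hands the job in; it is judged then, once.
The state is a dict: "clock": time; "qpos": joint angles; "qvel": joint speeds; "joint_efforts": joint torques, N m; "eef_pos": TCP position; "tcp_rot": TCP orientation; "contact_force": force on the tool from outside, world axes, zero at the start; "wrist_torque": the same for the moment, N m; "opening": opening from 0.0 (shut) to 1.0 (fully open); "grasp_force": force on a finger pad.
Only numpy, scipy, OpenCV 4.12 (cv2) and the standard library are available. Lean on these libraries where they do the work, as an engineer would, in place of code of your own. Each camera call takes 0.05 s, during which the arm holds its last target. There are 200 camera calls.

TASK

Slide the blue cover of the vanity organiser fully open, lay the black trimmer case and the orange comb side by side, each flat on the floor of its compartment the same way up as they lie now, and then slide the cover fully shut over them. Leave the other things on the counter where they stand.

Things in the scene. Friction and masses are not known exactly. Their poses are not given: they have to be found in the camera images.
- organiser: aluminium organiser fixed to the counter, 160 (own x) x 316 (own y) x 50 mm high, origin at the centre of its underside. Its +y half is an open-topped compartment with a white floor, inside 150 (x) x 153 (y) mm, walls 5 mm, depth 43.5 mm from wall top to floor; its -y half is a solid grey deck on which the open cover parks.
- bay (a point): centre of the compartment's floor, 6.5 mm above the counter, axes as the organiser's; the centre lies 76.5 mm to +y of the organiser's origin
- cover (a joint): slide of the blue cover along the organiser's y: 0 = fully shut over the compartment, 0.156 m = fully open (cover moved to -y, over the deck), stops at both ends; starts shut or partly open; about 2 N of friction; it stays where it is left
- rib (a point): centre of the top of the white rib across the middle of the blue cover. The cover is a flat plate 158 (x) x 160 (y) x 6 mm, its upper face 56.5 mm above the counter; the rib is 110 (x) x 16 (y) mm and stands 18 mm above that face (its top 74.5 mm above the counter). The cover can be pushed by either long side of the rib. Axes as the organiser's.
- trimmer: black plastic trimmer case, a closed rounded box 104 (own x) x 40 (y) x 34 (z) mm, about 140 g, loose, lying flat; origin at the centre of its underside
- comb: orange wide-toothed comb lying flat, 120 (own x) x 36 (y) x 12 (z) mm, spine 16 mm wide on the +y side, teeth to -y, about 50 g, loose; origin at the centre of its underside (y from -18 to +18 mm)
- mug: bystander: red ceramic mug, radius 40, height 95 mm, handle to its own +y, loose, origin under its centre
- pebble_dish: bystander: glass dish of pebbles, radius 55, height 30 mm, loose, origin under its centre
- pin_box: bystander: closed aluminium hair pin box 62 (x) x 102 (y) x 34 mm, loose, origin under its centre
- lotion: bystander: white bottle with blue cap, radius 30, height 150 mm, loose, origin under its centre
- cream_jar: bystander: amber jar, radius 35, height 55 mm, loose, origin under its centre

How it is judged (in metres and radians):
On the way, in this order (a step that is already met when the one before it is completed fails the run):
1. the cover is slid fully open (value of joint cover above 0.146 m), for 0.2 s.
2. trimmer case and comb both lie flat on the compartment's floor, let go (x of trimmer in the frame of bay between -0.06 and 0.06 m and y of trimmer in the frame of bay between -0.065 and 0.065 m and z of trimmer in the frame of bay between -0.01 and 0.01 m and angle between each of trimmer, comb's own z axis and vertical below 0.2 rad and x of comb in the frame of bay between -0.06 and 0.06 m and y of comb in the frame of bay between -0.065 and 0.065 m and z of comb in the frame of bay between -0.01 and 0.01 m and contact force between the fingers and trimmer below 0.1 N and contact force between the fingers and comb below 0.1 N), for 0.2 s.
3. the cover is slid fully shut (value of joint cover below 0.006 m), for 0.2 s.
At the end, for the whole second after the job is handed in: The cover is shut to within 6 mm; the trimmer case and the comb lie at rest in the compartment, right way up, flat within 0.2 rad and 10 mm of its floor, their centres inside it (within 60 mm of the floor's centre across the slide and 65 mm along it) (x of trimmer in the frame of bay between -0.06 and 0.06 m and y of trimmer in the frame of bay between -0.065 and 0.065 m and z of trimmer in the frame of bay between -0.01 and 0.01 m and angle between each of trimmer, comb's own z axis and vertical below 0.2 rad and x of comb in the frame of bay between -0.06 and 0.06 m and y of comb in the frame of bay between -0.065 and 0.065 m and z of comb in the frame of bay between -0.01 and 0.01 m and value of joint cover below 0.006 m and linear speed of each of trimmer, comb below 0.02 m/s); the robot touches nothing.
It fails at once if a bystander (mug, pebble dish, pin box, lotion bottle, cream jar) is moved more than 25 mm (distance of any of mug, pebble_dish, pin_box, lotion, cream_jar from where it was at the start of the episode above 0.025 m).
It also fails if it takes over 72 s, if anything falls off the work surface, if the arm or the gripper's body presses on something with over 40 N, if the wrist force passes 120 N, or if a joint passes its speed limit or range.

## Working session

There is one attempt and no reset: what is moved stays moved. The work goes in short steps, Python scripts to look and compute and a tool call to move; the robot and the scene stay as the last step left them, time stands still between calls to the robot, and variables do not carry over. Pictures are saved under pics/ and viewed, at most 10 in all, crops included, and the job is handed in when it is done.

Besides the shell and the picture viewer there is one more tool, called after "Call:" as a command line: name --argument value ..., lists and objects as JSON in quotes. send_rows: Moves the arm, as the interface text tells. Its arguments: {"type":"object","properties":{"moves":{"type":"array"},"grip_force":{"type":"number"}},"required":["moves"]}

```bash
mkdir -p pics; cat > h.py <<'E'
import numpy as np, cv2
from rig import sense, grab_frame
def px2w(f,pts,z):
    pts=np.array(pts,float).reshape(-1,1,2)
    u=cv2.undistortPoints(pts,np.array(f['mtx'],float),np.array(f['dist'],float)).reshape(-1,2)
    if 'rvec' in f:
        R=cv2.Rodrigues(np.array(f['rvec'],float))[0]; t=np.array(f['tvec'],float).ravel()
        C=-R.T@t; D=np.c_[u,np.ones(len(u))]@R
    else:
        T=f['Tw']; C=T[:3,3]; D=np.c_[u,np.ones(len(u))]@T[:3,:3].T
    z=np.broadcast_to(z,len(u))
    return C+D*((z-C[2])/D[:,2])[:,None]
def w2px(f,P):
    return cv2.projectPoints(np.array(P,float).reshape(-1,1,3),np.array(f['rvec'],float),np.array(f['tvec'],float),np.array(f['mtx'],float),np.array(f['dist'],float))[0].reshape(-1,2)
def save(f,name,crop=None,s=1.5):
    im=f['img'][:,:,::-1]
    if crop: x0,y0,x1,y1=crop; im=im[y0:y1,x0:x1]
    cv2.imwrite('pics/'+name,cv2.resize(im,None,fx=s,fy=s,interpolation=cv2.INTER_CUBIC))
E
python3 - <<'E'
from h import *
import pickle
for n in('top','scene'):
    f=grab_frame(n); pickle.dump(f,open(n+'.pkl','wb')); save(f,n+'0.png')
    R=cv2.Rodrigues(f['rvec'])[0]; print(n,-R.T@np.ravel(f['tvec']))
print(sense())
E
```

```text
top [ 345.40789266  -48.84562313 1251.56444764]
scene [ 1438.98595142 -1010.16507456   915.98858917]
{'clock': 0.1, 'qpos': array([-1.16036445e+00,  3.53589486e-01,  1.63403002e+00, -1.54517843e-05,
        1.15524671e+00, -2.39034921e-03]), 'qvel': array([ 7.84294000e-05, -1.51392797e-03, -3.13507416e-03, -5.11311117e-04,
       -1.93228858e-03,  2.20661710e-04]), 'joint_efforts': array([-1.56635779e-03, -6.06358051e+01, -3.42817461e+01, -1.09579537e-04,
        3.84728177e-03,  2.65933818e-05]), 'eef_pos': array([ 250.58734613, -572.12342076,  247.64286885]), 'tcp_rot': array([-3.14031906e+00,  1.10844970e-05,  4.12828476e-01]), 'contact_force': array([0.25426236, 1.06031752, 0.13399655]), 'wrist_torque': array([-0.01622256,  0.04007058,  0.02698158]), 'grasp_force': 0.0, 'opening': 0.9956807643758934}
```

View pics/top0.png

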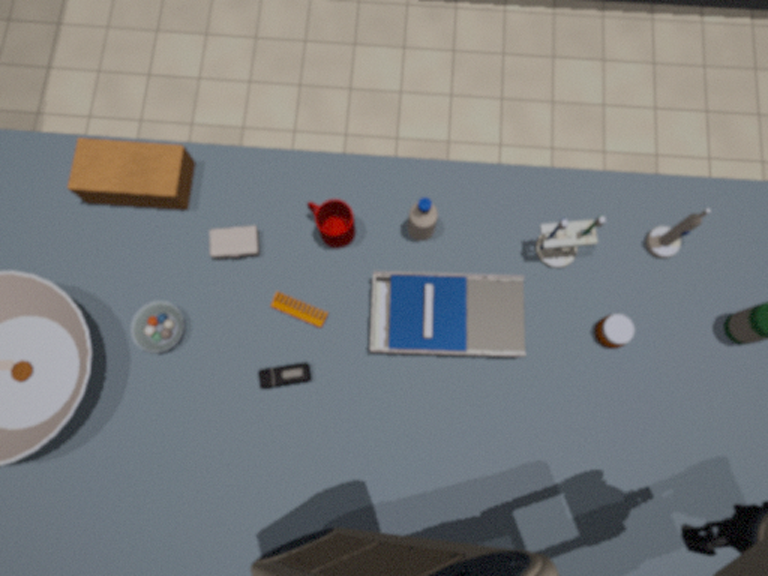

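View pics/scene0.png

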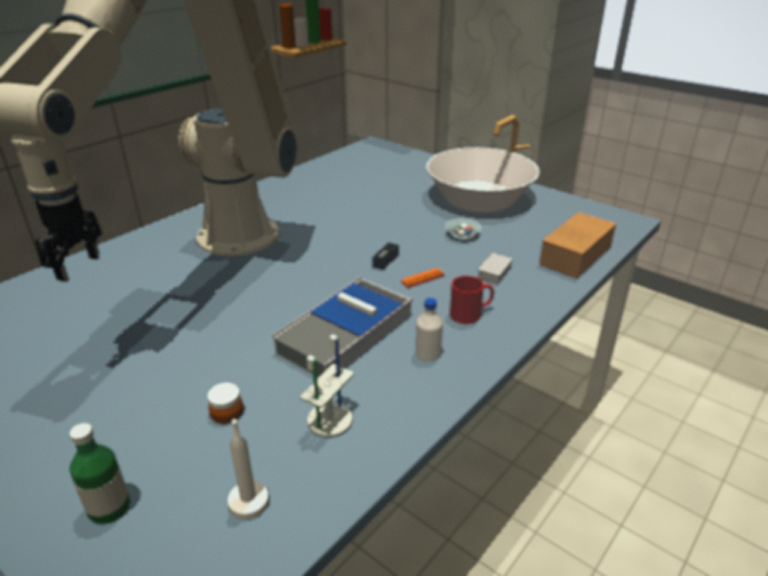

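The top view shows the organiser (about 370–525, 272–356 in the 1.5x picture), with the cover partly open toward +y (left). The comb is at about (300, 309) and the trimmer at (285, 375). The mug and lotion stand on the far side. I'll enlarge it to read the corners.

```bash
python3 - <<'E'
from h import *
import pickle
save(pickle.load(open('top.pkl','rb')),'crop1.png',(160,170,360,270),4)
E
```

```text
(no output)
```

View pics/crop1.png

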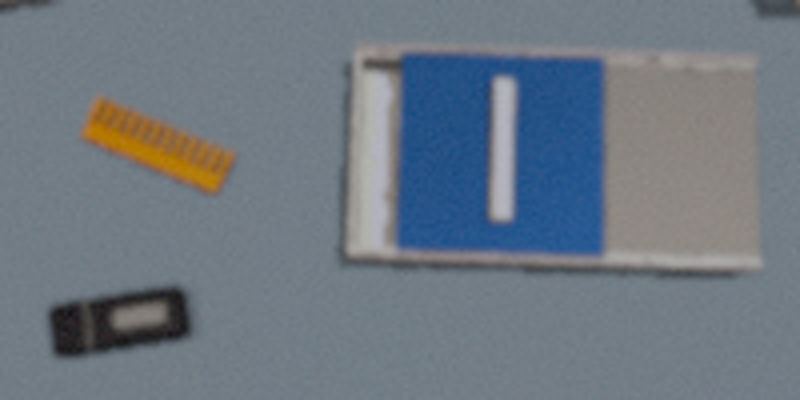

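The crop shows three things. The cover spans (400–605, 55–254) with the rib at (503, 149). The comb's corners are at (98,96), (237,152), (217,193) and (82,136), with its spine on the lower side. The trimmer's corners are at (50,308), (183,287), (190,335) and (57,355).

```bash
python3 - <<'E'
from h import *
import pickle
np.set_printoptions(precision=1,suppress=True)
f=pickle.load(open('top.pkl','rb'))
def q(n,p,z):
    w=px2w(f,(np.array(p)+.5)/4-.5+np.array([160,170]),z); c=w.mean(0)
    e=[np.linalg.norm(w[(i+1)%len(w)]-w[i]) for i in range(len(w))]
    (_,_),(a,b),an=cv2.minAreaRect(w[:,:2].astype(np.float32))
    d=w[1]-w[0]+w[2]-w[3]
    print(n,'c',c,'sides',np.array(e),'dir01',np.arctan2(d[1],d[0])); print(w[:,:2].tolist() if 0 else '')
q('org',[(355,45),(757,55),(760,268),(347,260)],50)
q('cover',[(402,55),(606,58),(605,254),(397,250)],56.5)
q('rib',[(491,76),(517,77),(515,222),(489,221)],74.5)
q('comb',[(98,96),(237,152),(217,193),(82,136)],12)
q('trim',[(50,308),(183,287),(190,335),(57,355)],30)
# grey deck/white floor
print(px2w(f,[(160+372/4,170+160/4)],50))
for n,x,y in [('mug',335,223),('lotion',422,222),('jar',614,331),('dish',158,327)]: print(n,px2w(f,[(x/1.5,y/1.5)],40))
E
```

```text
org c [ 597.8 -153.6   50. ] sides [317.9 168.9 316.2 170.9] dir01 -1.5213581117407249

cover c [ 595.5 -112.7   56.5] sides [160.3 154.9 158.7 154.2] dir01 -1.5160381999919588

rib c [ 595.3 -111.9   74.5] sides [ 20.1 113.   19.6 113.1] dir01 -1.5380332599945525

comb c [592.1 161.3  12. ] sides [122.5  36.7 119.2  35. ] dir01 -1.8928340639221213

trim c [447.7 172.6  30. ] sides [103.3  37.5 102.5  36.6] dir01 -1.346679119555576

[[582.7 -13.4  50. ]]
mug [[780.6  98.5  40. ]]
lotion [[796.6 -89.6  40. ]]
jar [[ 586.1 -501.2   40. ]]
dish [[526.6 442.8  40. ]]
```

Call:
send_rows --moves '[[[0.02,0.03,0,0,0,0.076,-1],[0.02,0.03,0,0,0,0.076,-1],[0.02,0.03,0,0,0,0.076,-1],[0.022,0.03,0,0,0,0.076,-1],[0.022,0.03,0,0,0,0.076,-1],[0.022,0.03,0,0,0,0.076,-1],[0.022,0.03,0,0,0,0.076,-1],[0.022,0.03,0,0,0,0.076,-1],[0.022,0.03,0,0,0,0.076,-1],[0.022,0.03,0,0,0,0.076,-1]]]'

```text
clock: 1.1
eef_pos: [465.3, -271.1, 248.1]
tcp_rot: [-3.141, -0.0, 1.176]
contact_force: [0.5, 0.3, 0.1]
opening: -0.0
grasp_force: 0.0
```

Call:
send_rows --moves '[[[0.022,0.03,0,0,0,0.076,-1],[0.022,0.03,0,0,0,0.076,-1],[0.022,0.03,-0.01,0,0,0.076,-1],[0.022,0.032,-0.03,0,0,0.076,-1],[0.022,0.032,-0.03,0,0,0.076,-1],[0.02,0.032,-0.03,0,0,0.07,-1],[0,0,0,0,0,0,-1],[0,0,0,0,0,0,-1]]]'

```text
clock: 1.9
eef_pos: [594.2, -85.8, 147.1]
tcp_rot: [-3.139, -0.0, 1.624]
contact_force: [0.5, -0.1, 0.3]
opening: 0.003
grasp_force: 0.0
```

Call:
send_rows --moves '[[[0,0,-0.02,0,0,0,-1],[0,0,-0.02,0,0,0,-1],[0,0,-0.015,0,0,0,-1],[0,0,-0.008,0,0,0,-1],[0,0,-0.005,0,0,0,-1],[0,0,0,0,0,0,-1]]]'

```text
clock: 2.5
eef_pos: [594.6, -86.8, 80.2]
tcp_rot: [-3.141, -0.0, 1.622]
contact_force: [0.2, -0.3, 0.2]
opening: -0.001
grasp_force: 0.0
```

Call:
send_rows --moves '[[[0.0005,-0.008,0,0,0,0,-1],[0.0005,-0.01,0,0,0,0,-1],[0.0005,-0.01,0,0,0,0,-1],[0.0005,-0.01,0,0,0,0,-1]]]'

```text
clock: 2.9
eef_pos: [596.9, -125.5, 80.7]
tcp_rot: [3.141, 0.0, 1.622]
contact_force: [-0.8, 2.4, 1.6]
opening: -0.004
grasp_force: 1.2
```

Call:
send_rows --moves '[[[0.0006,-0.012,0,0,0,0,-1],[0.0006,-0.012,0,0,0,0,-1],[0.0006,-0.012,0,0,0,0,-1],[0.0006,-0.012,0,0,0,0,-1],[0.0006,-0.012,0,0,0,0,-1],[0.0005,-0.01,0,0,0,0,-1],[0.0003,-0.006,0,0,0,0,-1],[0,-0.002,0,0,0,0,-1],[0,-0.002,0,0,0,0,-1]]]'

```text
clock: 3.8
eef_pos: [600.5, -204.6, 80.2]
tcp_rot: [-3.142, -0.0, 1.623]
contact_force: [-0.1, 2.0, -0.8]
opening: 0.001
grasp_force: 1.0
```

Call:
send_rows --moves '[[[0,-0.002,0,0,0,0,-1],[0,-0.002,0,0,0,0,-1],[0,0,0,0,0,0,-1]]]'

```text
clock: 4.1
eef_pos: [600.7, -208.6, 80.3]
tcp_rot: [3.141, 0.0, 1.623]
contact_force: [-0.2, 0.5, -1.1]
opening: -0.002
grasp_force: 0.4
```

Call:
send_rows --moves '[[[0,-0.002,0,0,0,0,-1],[0,-0.002,0,0,0,0,-1],[0,-0.001,0,0,0,0,-1]]]'

```text
clock: 4.4
eef_pos: [600.7, -212.5, 80.3]
tcp_rot: [3.141, -0.002, 1.622]
contact_force: [1.4, 12.9, 1.5]
opening: -0.002
grasp_force: 6.0
```

Call:
send_rows --moves '[[[0,-0.001,0,0,0,0,-1],[0,-0.001,0,0,0,0,-1]]]'

```text
clock: 4.6
eef_pos: [600.7, -212.7, 80.3]
tcp_rot: [-3.142, -0.005, 1.622]
contact_force: [3.4, 21.2, 2.7]
opening: -0.001
grasp_force: 10.6
```

Call:
send_rows --moves '[[[0,0.008,0,0,0,0,-1],[0,0.01,0.02,0,0,0,-1],[0,0.01,0.03,0,0,0,-1],[-0.015,0.035,0.015,0,0,0.02,-1],[-0.015,0.04,0,0,0,0.02,1],[-0.015,0.04,0,0,0,0.02,1],[-0.015,0.04,0,0,0,0.02,1],[-0.02,0.04,0,0,0,0.02,1],[-0.02,0.04,0,0,0,0.02,1],[-0.02,0.04,0,0,0,0.02,1]]]'

```text
clock: 5.6
eef_pos: [479.9, 88.5, 145.6]
tcp_rot: [3.14, 0.001, 1.764]
contact_force: [1.2, 0.3, -0.7]
opening: 0.99
grasp_force: 0.0
```

Call:
send_rows --moves '[[[-0.015,0.04,0,0,0,0.02,1],[-0.015,0.04,0,0,0,0.01,1],[-0.003,0.004,0,0,0,0,1],[0,0,0,0,0,0,1],[0,0,0,0,0,0,1]]]'

```text
clock: 6.1
eef_pos: [448.0, 170.9, 145.4]
tcp_rot: [3.141, 0.001, 1.793]
contact_force: [0.5, -0.8, -0.1]
opening: 1.001
grasp_force: 0.0
```

```bash
cat >> h.py <<'E'
from scipy.spatial.transform import Rotation as Ro
def wrist():
    s=sense(); f=grab_frame('wrist'); T=np.eye(4); T[:3,:3]=Ro.from_euler('xyz',s['tcp_rot']).as_matrix(); T[:3,3]=s['eef_pos']
    f['Tw']=T@np.array(f['T_tool_cam']); return f,s
E
python3 - <<'E'
from h import *
import pickle
f,s=wrist(); pickle.dump(f,open('w1.pkl','wb')); save(f,'w1.png'); print(s['eef_pos'],s['tcp_rot'])
E
```

```text
[447.98366234 170.85927891 145.42029525] [3.14106246e+00 5.51025593e-04 1.79300144e+00]
```

View pics/w1.png

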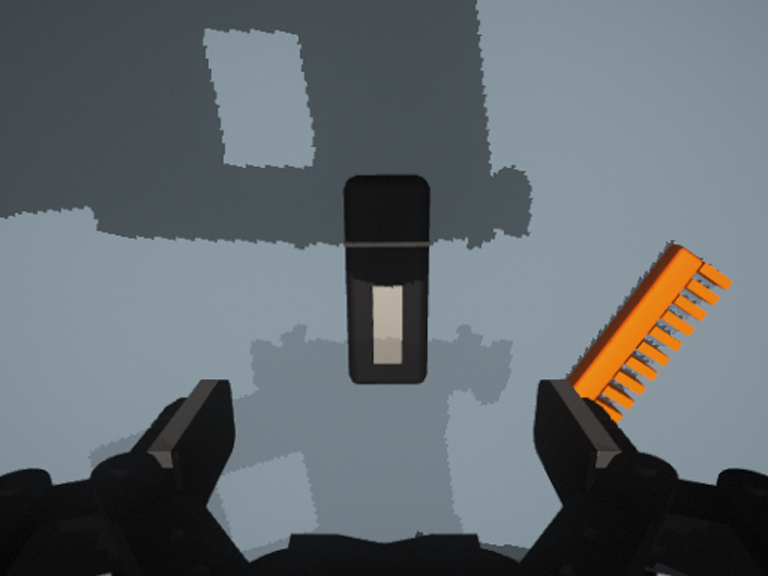

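The wrist view shows the trimmer centred between the fingers and upright in the image, with its top corners at about (345,177), (430,177), (427,383) and (349,383). The comb lies to its right, with the spine to the left.

```bash
python3 - <<'E'
from h import *
import pickle
f=pickle.load(open('w1.pkl','rb'))
for z in(34,25):
    w=px2w(f,np.array([(344,177),(430,177),(428,383),(348,383)])/1.5,z); d=w[0]+w[1]-w[2]-w[3]
    print(z,w.mean(0).round(1),np.linalg.norm(d)/2,np.linalg.norm(w[0]-w[1]),np.linalg.norm(w[2]-w[3]),np.arctan2(d[1],d[0]))
print(px2w(f,np.array([(676,243),(730,283)])/1.5,12).round(1))
E
```

```text
34 [449.  176.6  34. ] 101.84073377553472 38.60095887709449 40.4066330459303 1.7998214568159123
25 [449.6 174.1  25. ] 105.71764086216257 40.070433079343275 41.94484625586078 1.7998214568159119
[[590.7 225.8  12. ]
 [627.8 212.3  12. ]]
```

Call:
send_rows --moves '[[[0.001,0.004,-0.03,0,0,0.005,1],[0,0,-0.04,0,0,0,1],[0,0,-0.035,0,0,0,1],[0,0,-0.015,0,0,0,1],[0,0,-0.005,0,0,0,1],[0,0,0,0,0,0,-1],[0,0,0,0,0,0,-1],[0,0,0,0,0,0,-1],[0,0,0,0,0,0,-1],[0,0,0,0,0,0,-1]]]' --grip_force 40

```text
clock: 7.15
eef_pos: [449.4, 175.7, 21.5]
tcp_rot: [3.139, -0.0, 1.798]
contact_force: [0.3, -2.6, 6.7]
opening: 0.463
grasp_force: 41.1
```

Call:
send_rows --moves '[[[0,0,0.01,0,0,0,-1],[0,0,0.03,0,0,0,-1],[0,0,0.04,0,0,0,-1],[0,0,0,0,0,0,-1]]]'

```text
clock: 7.55
eef_pos: [451.3, 176.7, 105.1]
tcp_rot: [3.134, -0.001, 1.798]
contact_force: [0.2, -0.5, -0.5]
opening: 0.46
grasp_force: 41.0
```

Call:
send_rows --moves '[[[0.016,-0.036,0.01,0,0,-0.026,-1],[0.016,-0.036,0.01,0,0,-0.026,-1],[0.016,-0.036,0,0,0,-0.026,-1],[0.016,-0.036,0,0,0,-0.026,-1],[0.016,-0.036,0,0,0,-0.026,-1],[0.016,-0.036,0,0,0,-0.026,-1],[0.016,-0.036,0,0,0,-0.022,-1],[0,-0.003,0,0,0,0,-1],[0,0,0,0,0,0,-1]]]'

```text
clock: 8.45
eef_pos: [560.1, -80.2, 119.9]
tcp_rot: [-3.141, -0.0, 1.618]
contact_force: [-0.2, 0.2, -1.5]
opening: 0.465
grasp_force: 41.0
```

```bash
python3 - <<'E'
from h import *
import pickle
f,s=wrist(); pickle.dump(f,open('w2.pkl','wb')); save(f,'w2.png'); print(s['eef_pos'],s['tcp_rot'],s['opening'])
E
```

```text
[560.06125132 -80.22351608 119.93481836] [-3.14076223e+00 -3.27316905e-04  1.61801276e+00] 0.4652494641909489
```

View pics/w2.png

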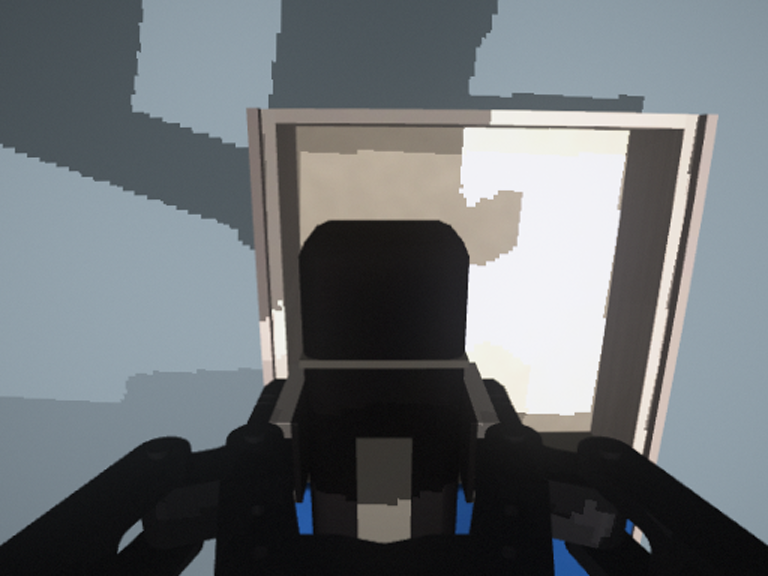

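The wrist view shows the trimmer held level over the open compartment. The outer top corners of the end wall are at (248,108) and (717,116). The floor corners are at about (300,150), (628,152) and (592,413).

```bash
python3 - <<'E'
from h import *
import pickle
np.set_printoptions(precision=1,suppress=True)
f=pickle.load(open('w2.pkl','rb'))
a=px2w(f,np.array([(248,108),(717,116)])/1.5,50);print(a,np.linalg.norm(a[0]-a[1]),np.arctan2(*(a[1]-a[0])[[1,0]]))
b=px2w(f,np.array([(300,150),(628,152),(592,413)])/1.5,6.5);print(b,np.linalg.norm(b[0]-b[1]),np.linalg.norm(b[2]-b[1]))
# trimmer far end edge on top: left/right at z of its top
print(px2w(f,np.array([(302,250),(468,250),(385,220)])/1.5,119.9+13))
E
```

```text
[[507.7   1.2  50. ]
 [678.4   7.7  50. ]] 170.86584262099785 0.03761097033935782
[[ 519.7  -13.9    6.5]
 [ 667.3   -7.1    6.5]
 [ 672.3 -139.2    6.5]] 147.77780682397503 132.1085530703373
[[539.9 -31.8 132.9]
 [576.6 -30.1 132.9]
 [558.  -24.3 132.9]]
```

Call:
send_rows --moves '[[[0.006,0.002,-0.02,0,0,0,-1],[0,0,-0.03,0,0,0,-1],[0,0,-0.02,0,0,0,-1],[0,0,-0.01,0,0,0,-1],[0,0,-0.006,0,0,0,-1],[0,0,0,0,0,0,-1]]]'

```text
clock: 9.1
eef_pos: [566.3, -76.9, 34.1]
tcp_rot: [-3.141, -0.0, 1.621]
contact_force: [0.1, 0.4, -2.1]
opening: 0.465
grasp_force: 41.0
```

Call:
send_rows --moves '[[[0,0,-0.002,0,0,0,-1],[0,0,-0.002,0,0,0,-1],[0,0,-0.001,0,0,0,-1],[0,0,0,0,0,0,-1]]]'

```text
clock: 9.5
eef_pos: [566.6, -77.6, 29.5]
tcp_rot: [3.141, 0.0, 1.62]
contact_force: [-0.2, 0.1, -2.1]
opening: 0.465
grasp_force: 41.0
```

Call:
send_rows --moves '[[[0,0,-0.001,0,0,0,-1],[0,0,-0.001,0,0,0,-1],[0,0,0,0,0,0,0.14],[0,0,0,0,0,0,0.14],[0,0,0,0,0,0,0.14]]]'

```text
clock: 10.0
eef_pos: [566.6, -77.5, 27.3]
tcp_rot: [3.141, 0.0, 1.62]
contact_force: [0.1, -0.4, -0.0]
opening: 0.573
grasp_force: 0.0
```

Call:
send_rows --moves '[[[0,0,0.01,0,0,0,0.14],[0,0,0.03,0,0,0,0.14],[0,0,0.04,0,0,0,0.14],[0,0.02,0.03,0,0,0,1],[0,0.04,0,0,0,-0.05,1],[0,0.04,0,0,0,-0.05,1],[0.005,0.04,0,0,0,-0.05,1],[0.005,0.04,0,0,0,-0.06,1],[0.005,0.04,0,0,0,-0.08,1],[0.005,0.02,0,0,0,-0.08,1]]]'

```text
clock: 11.0
eef_pos: [586.6, 165.6, 138.2]
tcp_rot: [3.141, -0.001, 1.248]
contact_force: [0.3, -0.5, -0.8]
opening: 1.002
grasp_force: 0.0
```

```bash
python3 - <<'E'
from h import *
import pickle
f,s=wrist(); pickle.dump(f,open('w3.pkl','wb')); save(f,'w3.png'); print(s['eef_pos'],s['tcp_rot'])
g=grab_frame('top'); pickle.dump(g,open('t3.pkl','wb'))
E
```

```text
[586.63756814 165.55210738 138.21518984] [ 3.14093580e+00 -1.06601184e-03  1.24825837e+00]
```

View pics/w3.png

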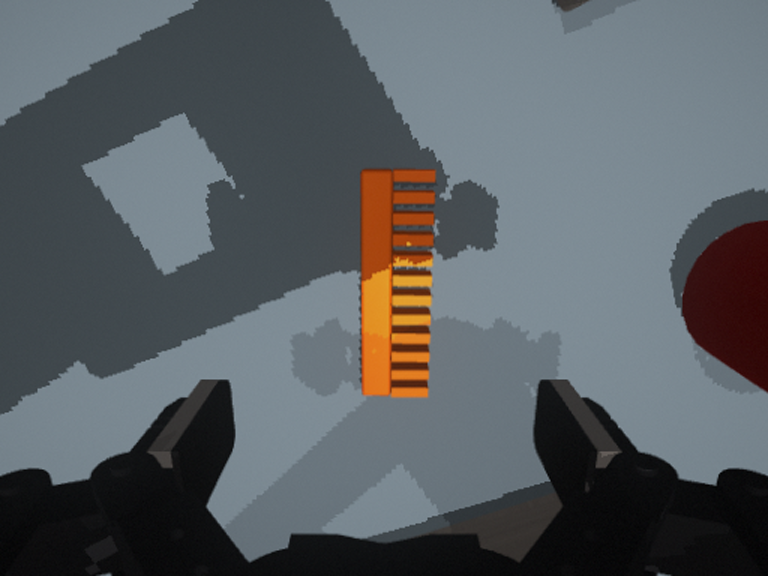

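The wrist view shows the comb lined up with the tool, with corners at (361,170), (436,170), (428,397) and (362,395). The mug is clear to the right.

```bash
python3 - <<'E'
from h import *
import pickle
f=pickle.load(open('w3.pkl','rb'))
for z in(12,):
    w=px2w(f,np.array([(361,170),(436,170),(428,397),(362,395)])/1.5,z); d=w[0]+w[1]-w[2]-w[3]
    print(z,w.mean(0).round(1),np.linalg.norm(d)/2,np.linalg.norm(w[0]-w[1]),np.linalg.norm(w[2]-w[3]),np.arctan2(d[1],d[0]))
save(pickle.load(open('t3.pkl','rb')),'crop3.png',(240,175,360,245),5)
E
```

```text
12 [593.  162.6  12. ] 119.18030594302509 35.66118558410307 35.73455530691129 1.240630347303005
```

View pics/crop3.png

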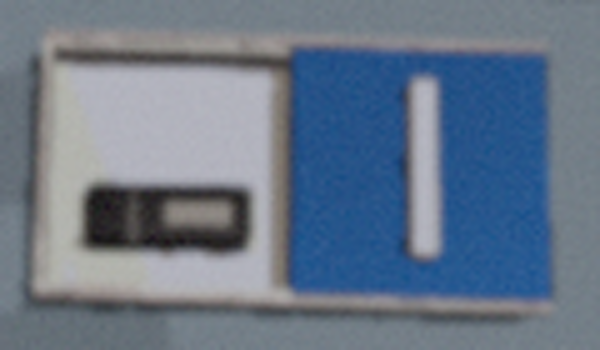

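Call:
send_rows --moves '[[[0.006,-0.003,-0.03,0,0,-0.006,1],[0,0,-0.04,0,0,0,1],[0,0,-0.03,0,0,0,1],[0,0,-0.014,0,0,0,1],[0,0,-0.005,0,0,0,1],[0,0,0,0,0,0,-1],[0,0,0,0,0,0,-1],[0,0,0,0,0,0,-1],[0,0,0,0,0,0,-1],[0,0,0,0,0,0,-1]]]' --grip_force 30

```text
clock: 12.1
eef_pos: [593.3, 159.7, 19.8]
tcp_rot: [3.14, -0.001, 1.244]
contact_force: [-0.9, -0.9, 6.6]
opening: 0.41
grasp_force: 29.7
```

Call:
send_rows --moves '[[[0,0,0.01,0,0,0,-1],[0,0,0.03,0,0,0,-1],[0,0,0.04,0,0,0,-1],[0,0,0,0,0,0,-1]]]'

```text
clock: 12.5
eef_pos: [596.0, 160.5, 104.3]
tcp_rot: [3.134, -0.005, 1.244]
contact_force: [0.9, 0.2, -0.6]
opening: 0.409
grasp_force: 30.5
```

Call:
send_rows --moves '[[[0.005,-0.034,0.01,0,0,0.055,-1],[0.005,-0.034,0.01,0,0,0.055,-1],[0.005,-0.034,0,0,0,0.055,-1],[0.005,-0.034,0,0,0,0.055,-1],[0.005,-0.034,0,0,0,0.055,-1],[0.005,-0.034,0,0,0,0.055,-1],[0.005,-0.034,0,0,0,0.046,-1],[0,0,0,0,0,0,-1],[0,0,0,0,0,0,-1]]]'

```text
clock: 13.4
eef_pos: [627.3, -79.0, 118.3]
tcp_rot: [-3.141, -0.0, 1.618]
contact_force: [0.4, 0.3, -0.6]
opening: 0.409
grasp_force: 30.4
```

```bash
python3 - <<'E'
from h import *
import pickle
f,s=wrist(); pickle.dump(f,open('w4.pkl','wb')); save(f,'w4.png'); print(s['eef_pos'],s['tcp_rot'],s['opening'])
E
```

```text
[627.30319263 -79.0240471  118.32791174] [-3.14143834e+00 -2.70920972e-04  1.61751118e+00] 0.4094271949396134
```

View pics/w4.png

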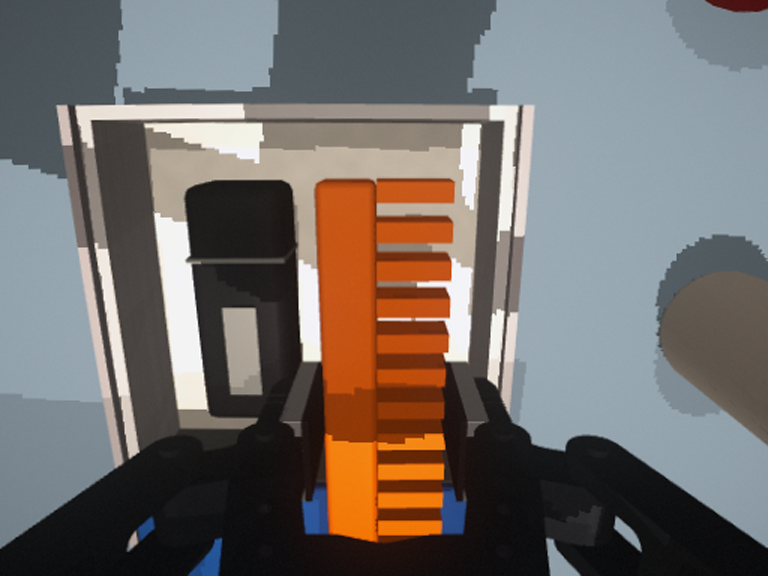

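The comb is held level and parallel to the trimmer, which lies flat on the left of the compartment. The wall's outer corners are at (57,105) and (534,105), and the trimmer's far corners at (187,187) and (293,187).

```bash
python3 - <<'E'
from h import *
import pickle
np.set_printoptions(precision=1,suppress=True)
f=pickle.load(open('w4.pkl','rb'))
print(px2w(f,np.array([(57,105),(534,105),(92,121),(505,121)])/1.5,50))
print(px2w(f,np.array([(187,195),(293,195),(209,405),(300,340)])/1.5,38))
print(px2w(f,np.array([(316,190),(454,190)])/1.5,118.3-19+12))
E
```

```text
[[505.7   1.3  50. ]
 [677.1   8.2  50. ]
 [518.2  -4.   50. ]
 [667.3   2.2  50. ]]
[[ 547.4  -30.8   38. ]
 [ 589.5  -29.1   38. ]
 [ 551.4 -123.6   38. ]
 [ 592.3  -90.3   38. ]]
[[607.7 -19.4 111.3]
 [642.5 -17.8 111.3]]
```

Call:
send_rows --moves '[[[0.003,0.001,-0.02,0,0,0,-1],[0,0,-0.03,0,0,0,-1],[0,0,-0.02,0,0,0,-1],[0,0,-0.01,0,0,0,-1],[0,0,-0.006,0,0,0,-1],[0,0,-0.002,0,0,0,-1],[0,0,0,0,0,0,-1]]]'

```text
clock: 14.15
eef_pos: [631.0, -77.3, 30.9]
tcp_rot: [3.141, 0.0, 1.62]
contact_force: [0.4, -1.3, 0.1]
opening: 0.407
grasp_force: 30.4
```

Call:
send_rows --moves '[[[0,0,-0.001,0,0,0,-1],[0,0,-0.001,0,0,0,-1],[0,0,-0.001,0,0,0,-1],[0,0,0,0,0,0,-1]]]'

```text
clock: 14.55
eef_pos: [630.6, -77.6, 27.4]
tcp_rot: [3.141, 0.0, 1.62]
contact_force: [-0.2, 0.4, -0.2]
opening: 0.41
grasp_force: 30.4
```

Call:
send_rows --moves '[[[0,0,-0.001,0,0,0,-1],[0,0,0,0,0,0,-0.02],[0,0,0,0,0,0,-0.02],[0,0,0,0,0,0,-0.02],[0,0,0,0,0,0,-0.02]]]'

```text
clock: 15.05
eef_pos: [630.6, -77.5, 26.3]
tcp_rot: [3.141, 0.0, 1.62]
contact_force: [0.3, 0.4, -0.5]
opening: 0.494
grasp_force: 0.0
```

Call:
send_rows --moves '[[[0,0,0.005,0,0,0,-0.02],[0,0,0.015,0,0,0,-0.02],[0,0,0.03,0,0,0,-0.02],[0,0,0.04,0,0,0,-0.02],[0,0,0.03,0,0,0,-1],[-0.003,-0.03,0,0,0,0,-1]]]'

```text
clock: 15.65
eef_pos: [630.9, -105.9, 152.7]
tcp_rot: [3.133, 0.001, 1.622]
contact_force: [1.1, -1.1, 0.6]
opening: 0.156
grasp_force: 0.0
```

```bash
python3 - <<'E'
from h import *
f,s=wrist(); save(f,'w5.png'); print(s['eef_pos'],s['tcp_rot'],s['opening'])
E
```

```text
[ 630.92187251 -105.8917742   152.68794041] [3.13277573e+00 1.00106162e-03 1.62234320e+00] 0.15632433533944323
```

View pics/w5.png

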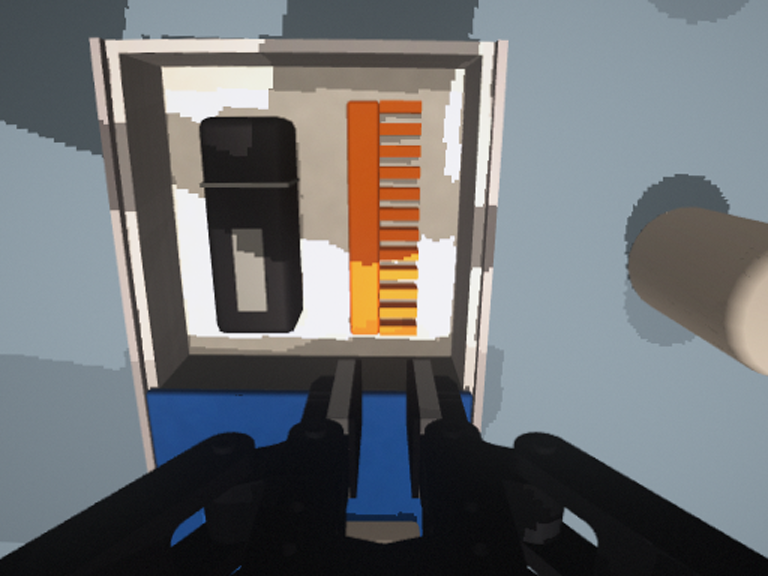

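Both items lie flat side by side on the floor and are released. Next I close the cover from the −y side of the rib.

Call:
send_rows --moves '[[[-0.006,-0.038,0,0,0,0,-1],[-0.007,-0.04,0,0,0,0,-1],[-0.007,-0.04,0,0,0,0,-1],[-0.006,-0.036,-0.01,0,0,0,-1],[0,0,-0.02,0,0,0,-1],[0,0,0,0,0,0,-1]]]'

```text
clock: 16.3
eef_pos: [599.7, -262.1, 114.9]
tcp_rot: [-3.139, -0.002, 1.618]
contact_force: [-0.1, -0.1, 0.4]
opening: 0.003
grasp_force: 0.0
```

Call:
send_rows --moves '[[[0.001,-0.001,-0.02,0,0,0,-1],[0,0,-0.01,0,0,0,-1],[0,0,-0.004,0,0,0,-1],[0,0,0,0,0,0,-1]]]'

```text
clock: 16.7
eef_pos: [602.5, -261.9, 82.3]
tcp_rot: [-3.141, -0.0, 1.621]
contact_force: [-0.1, 0.6, -0.6]
opening: 0.004
grasp_force: 0.0
```

Call:
send_rows --moves '[[[-0.0004,0.008,0,0,0,0,-1],[-0.0005,0.01,0,0,0,0,-1],[-0.0005,0.01,0,0,0,0,-1],[-0.0005,0.012,0,0,0,0,-1],[-0.0006,0.012,0,0,0,0,-1],[-0.0006,0.012,0,0,0,0,-1]]]'

```text
clock: 17.3
eef_pos: [599.7, -197.4, 82.6]
tcp_rot: [3.141, 0.0, 1.62]
contact_force: [2.2, -1.2, 1.4]
opening: -0.003
grasp_force: 1.2
```

Call:
send_rows --moves '[[[-0.0006,0.012,0,0,0,0,-1],[-0.0006,0.012,0,0,0,0,-1],[-0.0006,0.012,0,0,0,0,-1],[-0.0006,0.012,0,0,0,0,-1],[-0.0006,0.012,0,0,0,0,-1],[-0.0006,0.012,0,0,0,0,-1],[-0.0005,0.01,0,0,0,0,-1],[-0.0005,0.006,0,0,0,0,-1],[0,0.003,0,0,0,0,-1]]]'

```text
clock: 18.2
eef_pos: [594.5, -106.8, 82.2]
tcp_rot: [-3.141, -0.0, 1.62]
contact_force: [-0.4, -2.1, 0.8]
opening: 0.003
grasp_force: 1.0
```

Call:
send_rows --moves '[[[0,0.003,0,0,0,0,-1],[0,0.003,0,0,0,0,-1],[0,0.002,0,0,0,0,-1],[0,0.002,0,0,0,0,-1],[0,0,0,0,0,0,-1]]]'

```text
clock: 18.7
eef_pos: [594.5, -97.3, 82.1]
tcp_rot: [-3.141, -0.0, 1.62]
contact_force: [0.5, -0.5, 0.2]
opening: -0.001
grasp_force: 0.1
```

Call:
send_rows --moves '[[[0,0.0015,0,0,0,0,-1],[0,0.0015,0,0,0,0,-1]]]'

```text
clock: 18.9
eef_pos: [594.5, -94.5, 82.1]
tcp_rot: [-3.141, -0.0, 1.62]
contact_force: [-1.9, -3.1, -0.7]
opening: 0.002
grasp_force: 1.0
```

Call:
send_rows --moves '[[[0,0.0015,0,0,0,0,-1],[0,0.0015,0,0,0,0,-1],[0,0,0,0,0,0,-1]]]'

```text
clock: 19.2
eef_pos: [594.6, -94.1, 82.2]
tcp_rot: [-3.141, 0.004, 1.621]
contact_force: [-1.4, -17.8, -2.2]
opening: -0.003
grasp_force: 8.7
```

Call:
send_rows --moves '[[[0,-0.006,0,0,0,0,-1],[0,-0.01,0.01,0,0,0,-1],[0,-0.01,0.04,0,0,0,-1],[0,-0.03,0.04,0,0,0,-1],[-0.03,-0.035,0.02,0,0,0,-1],[-0.03,-0.035,0,0,0,0,-1],[-0.03,-0.035,0,0,0,0,-1],[0,0,0,0,0,0,-1],[0,0,0,0,0,0,-1]]]'

```text
clock: 20.1
eef_pos: [504.9, -253.3, 193.2]
tcp_rot: [3.14, 0.0, 1.617]
contact_force: [0.0, 0.9, -0.7]
opening: -0.0
grasp_force: 0.0
```

```bash
python3 - <<'E'
from h import *
f=grab_frame('top'); save(f,'end.png'); print(sense()['eef_pos'])
E
```

```text
[ 505.4451758  -252.56712337  192.95252083]
```

View pics/end.png

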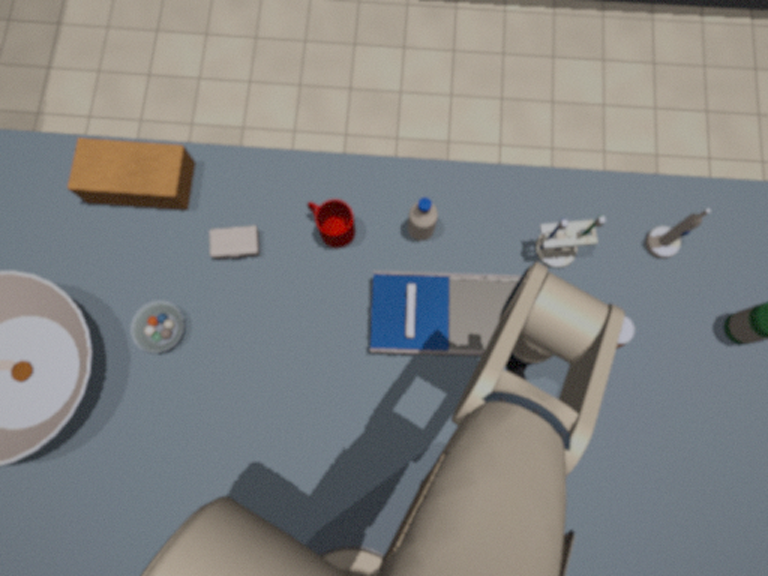

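The cover is fully shut, with its left edge flush at x≈371. The other items have not moved and the arm is clear.

```bash
python3 -c "
from rig import sign_off
print(sign_off())"
```

```text
the job is handed in; nothing more can be done
None
```

The job is handed in at about 20 s: the trimmer case and comb lie flat side by side in the compartment, the cover is fully shut over them, and the bystanders I could see in the last picture had not moved; no verdict came back.

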